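# Raise the drying hood by its squeeze lever and load the cup tray

## Robot

A 6-joint arm with a two-finger parallel gripper is mounted at the origin on the work surface. World frame = base frame: x ahead of the robot, y to its left, z up, the work surface at z = 0. Lengths are in m, angles in rad, forces in N, time in s.
With the tool pointing down it reaches from about 0.35 to 0.975 m from the base axis. Payload 4.9 kg.
Tool frame: the origin (TCP) lies midway between the tips of the shut fingers; the grasp point (between the pads) lies 19 mm behind it; z points along the fingers, y is the line along which they close (so a half turn about z gives the same grasp; the last joint's range is limited). The gripper opens to 85 mm and grips with 20 to 120 N. Pads are 22 mm wide; open, the fingers measure 114 mm over their backs; the gripper's body (76 mm by 85 mm) begins 54 mm behind the grasp point. The pads swing forward as they close: fully open they stand 13 mm farther back than shut.
Start: joints at [1.062, 0.053, 1.613, -0, 1.476, -0.119], TCP at [0.237, 0.578, 0.197] pointing down, gripper open.
Joint ranges: [-3.01, 3.01], [-1.01, 2.22], [0.06, 2.58], [-1.02, 4.17], [0.09, 2.62], [-3.14, 3.14]. Speed limits (rad/s): [2.57, 2.57, 3.14, 3.14, 3.14, 3.14].

## Interface

Orientations are given as a unit quaternion [w, x, y, z].
In Python, from rig import ctrl gives the robot as it stands.
- The arm moves only by the tool drive_tool, never from a script. Its argument "moves" is a list of rows, each a list of 3 entries, a list of its own where there are three numbers: the shift along the tool's x, y, z as a fraction of full scale, then the turn about the tool's z as a fraction of full scale, then the opening, from -1 (shut) to 1 (fully open), so that 0 is half open. A call has 1 to 10 rows; each row is the pose to reach, as a shift and turn from the pose commanded when the call began, along the tool's axes at that moment; what a row does not reach only later rows make up. Full scale, the value 1, is 15 cm for a shift and 45 degrees for a turn. A row lasts 1/12 s, in which the tool goes at most 41.7 mm and 7.16 degrees, less where a joint would pass 70% of its speed; a pose out of reach is approached as far as the arm can. A call with a number of a shift or a turn outside -1 to 1 is refused whole. A call with a gripper value outside its range is refused whole. The fingers move at their own pace and stop on an object; the grip force is fixed at half the most. Time passes only in rows, so rows that repeat a pose let the fingers close. It gives the time, the measured TCP pose, the force, the opening and the grip force at its end, in the units of the state.
- ctrl.state(): the state, without advancing time (a new reading comes with each control period).
- ctrl.grab_frame(name): name is "scene" or "top" or "wrist"; returns the picture (384x512x3 uint8, red, green, blue); there is no depth.
- ctrl.camera_model(name): a dict with "vertical_fov" (degrees; the focal length in pixels is half the picture's height over the tangent of half this angle, whatever the lens; pixels are square), "cx", "cy" (the principal point, pixels), "world_from_camera" (4x4, takes a point from camera to world coordinates); the wrist camera has in their place "T_tool_cam" (4x4, takes a point from camera to tool coordinates, whose origin is the TCP and whose axes are the flange's). Camera axes: x right, y down, z forward; pixel columns grow to the right and rows downward; lengths in m; the calibration is good to about 2 mm. The wrist camera is an equidistant fisheye: a pixel r from the principal point sees the ray r / f radians off the axis. A picture is of the moment at which its call begins: read the wrist's pose just before it. camera_model takes no time and is no camera call.
- ctrl.finish_job(): hands the job in; it is judged then, once.
The state is a dict: "t": time; "joints": joint angles; "joint_vel": joint speeds; "tau": joint torques, N m; "ee_pos": TCP position; "orientation": TCP orientation; "ft_force": force on the tool from outside, world axes, zero at the start; "torque": the same for the moment, N m; "opening": finger opening in m; "grip_force": force on a finger pad.
Only numpy, scipy, OpenCV 4.12 (cv2) and the standard library are available. Lean on these libraries where they do the work, as an engineer would, in place of code of your own. Each camera call takes 0.05 s, during which the arm holds its last target. There are 200 camera calls.

## Task

Squeeze the release lever on the front of the drying hood, keep it squeezed while you lift the hood to its fourth notch from the bottom (the next-to-top one), and let go so that it locks there. Then slide the grey tray with the two washed cups along the bench into the guides under the hood until it is fully home against the back stop, with both cups still standing in it. Leave the tape roll, bottle and tin where they stand, and let go of everything.

Things in the scene. Friction and masses are not known exactly. Their poses are not given: they have to be found in the camera images.
- dryer: Fixed drying station: aluminium tray guides on the bench, a toothed post behind them carrying the hood. Origin: on the bench (z=0) where the centre of the tray's underside is when fully home; z up; turned about z by its yaw. The tray enters from -y, sliding along +y. The post is at x 105 to 135, y 52 to 104 mm, 298 mm high; five notches 25 mm apart in its side, each with 5 mm vertical play.
- slot_mouth (a point): Mouth of the tray slot: bench level, dryer (0, -60) mm, dryer axes. Side guides from here to the back stop: inner faces at x=+-84, 6 mm thick, 26 mm high, with inward lips at z 22 to 26 mm reaching in to x=+-78. Before the mouth they flare out to about x=+-100 at y=-93 mm.
- back_stop (a point): Foot of the slot's back stop: bench level, dryer (0, 80) mm, on the face that the tray's +y end meets; the stop is 26 mm high.
- hood (a joint): Height of the hood on its post, m, growing upward: 0, 0.025, 0.050, 0.075 (fourth notch, wanted), 0.100 = the notches. Starts in one of the lowest three. Locked both ways while the lever is out; squeezed, it slides: weight 0.5 kg, 2.5 N friction, 40 N s/m damping; it sinks if not held. Let go 0 to 4 mm above a notch's value it locks there; else it slips down.
- hood_top (a point): Centre of the top of the white hood, moving with it; dryer axes. The hood is a box 160 (x) x 88 (y) x 130 mm high below this point (dryer x -80 to 80, y 10 to 98); its underside is at z = 50 mm + the hood joint. A rim along its upper front (-x) edge sticks out 12 mm.
- lever (a joint): Release lever, m: 0 = out, latch fully in a notch; 0.012 = fully squeezed. The latch is clear of the teeth above 0.008; about 0.007 means it rests on a tooth, not locked. Spring: 5 N at rest, 10 N fully squeezed. It moves along dryer -y.
- hood_grip (a point): Where to pinch: midway between the two handle blades as they stand WHEN SQUEEZED; moves with the hood; dryer axes. 32 mm before the hood's front (-x) face, 65 mm above its underside. The blades lean 35 degrees from vertical towards the robot, along dryer (-0.574, 0, 0.819), below the hood's face and rim, so the gripper must lean likewise. The blades end 20 mm beyond this point.
- lever_mid (a point): Middle of the lever blade at the pinch height: dark steel, on the +y side, moves with the lever towards the black blade on the -y side, which is fixed to the hood. Each blade is 8 mm thick (dryer y), 24 mm wide, 75 mm long. Over their outsides: 56 mm at rest, 44 mm squeezed.
- tray: Loose grey plastic tray, 160 x 160 mm, rim 16 mm high, about 0.45 kg, flat on the bench. Origin: centre of its underside; its +y end goes in first and its yaw must match the dryer's (the slot has 4 mm play each side). Two cells in the +y half hold a cup each. With cups 107 mm high: passes under the hood only with the hood at 0.075 or more.
- tray_grip (a point): Point in the tray's upright grey handle plate, at tray (0, -55, 82) mm. The plate is 8 mm thick along tray x, 44 mm long along y, and rises from the tray's floor (5 mm) to 100 mm, 18 mm above this point.
- cup_a: White cup standing upside down in the tray's -x cell, at tray (-39, 41) mm on the 5 mm thick floor: 65 mm wide at the rim below, 102 mm high, 0.09 kg. Origin: centre of its underside, z up.
- cup_b: The same cup in the tray's +x cell, at tray (39, 41) mm.
- bottle: Bystander: white bottle, 72 mm wide, 190 mm high; origin under its centre. Leave alone.
- tin: Bystander: metal tin, 86 mm wide, 110 mm high; origin under its centre. Leave alone.
- tape_roll: Bystander: roll of tape lying flat, 110 mm wide, 32 mm high; origin under its centre. Leave alone.
Things that resemble listed ones, but are neither listed nor needed, are in the scene too. Of the things that look like the tray, take the one that is farthest to the robot's left at the start.

How it is judged:
By the outcome, as a careful person would: the job done as asked, in the order asked, and still so for the second after the job is handed in, with the robot touching nothing.
It also fails if it takes over 59 s, if anything falls off the work surface, if the arm or the gripper's body presses on something with over 40 N, if the wrist force passes 120 N, or if a joint passes its speed limit or range.

## Working session

There is one attempt and no reset: what is moved stays moved. The work goes in short steps, Python scripts to look and compute and a tool call to move; the robot and the scene stay as the last step left them, time stands still between calls to the robot, and variables do not carry over. Pictures are saved under pics/ and viewed, at most 10 in all, crops included, and the job is handed in when it is done.

Besides the shell and the picture viewer there is one more tool, called after "Emit:" as name(argument=value, ...) on one line, values as JSON. drive_tool: Moves the arm, as the interface text tells. Its arguments: {"type":"object","properties":{"moves":{"type":"array","items":{"type":"array"}}},"required":["moves"]}

```bash
mkdir -p pics
cat > h.py <<'E'
import numpy as np, cv2
from rig import ctrl
from scipy.spatial.transform import Rotation as R
def toolpose():
    s=ctrl.state(); q=s["orientation"]; T=np.eye(4); T[:3,:3]=R.from_quat([q[1],q[2],q[3],q[0]]).as_matrix(); T[:3,3]=s["ee_pos"]; return T
def cam(name,T=None):
    m=ctrl.camera_model(name); f=192/np.tan(np.radians(m["vertical_fov"])/2)
    W=np.array(m["world_from_camera"]) if "world_from_camera" in m else T@np.array(m["T_tool_cam"])
    return f,m["cx"],m["cy"],W,name=="wrist"
def ray(c,u,v):
    f,cx,cy,W,fish=c; d=np.array([u-cx,v-cy,f],float)
    if fish:
        r=np.hypot(u-cx,v-cy); a=r/f; d=np.array([(u-cx)/max(r,1e-9)*np.sin(a),(v-cy)/max(r,1e-9)*np.sin(a),np.cos(a)])
    d=W[:3,:3]@d; return W[:3,3],d/np.linalg.norm(d)
def onz(c,u,v,z):
    o,d=ray(c,u,v); return o+d*(z-o[2])/d[2]
def proj(c,p):
    f,cx,cy,W,fish=c; q=W[:3,:3].T@(np.array(p)-W[:3,3])
    if fish:
        r=np.hypot(q[0],q[1]); a=np.arctan2(r,q[2]); return cx+f*a*q[0]/r, cy+f*a*q[1]/r
    return cx+f*q[0]/q[2], cy+f*q[1]/q[2]
def tri(rs):
    A=sum(np.eye(3)-np.outer(d,d) for o,d in rs); b=sum((np.eye(3)-np.outer(d,d))@o for o,d in rs); return np.linalg.solve(A,b)
def snap(name,fn):
    T=toolpose(); im=ctrl.grab_frame(name)[:,:,::-1].copy(); cv2.imwrite("pics/"+fn,im); np.save("pics/"+fn[:-4]+"_T.npy",T); return im,cam(name,T)
E
python3 - <<'E'
from h import *
a,c1=snap("scene","s0.png"); b,c2=snap("top","t0.png")
for c in(c1,c2): print(c)
# stacked view of both
cv2.imwrite("pics/st0.png",cv2.resize(np.hstack([a,b]),(800,300)))
cv2.imwrite("pics/t0b.png",cv2.resize(b,(800,600))); cv2.imwrite("pics/s0b.png",cv2.resize(a,(800,600)))
print(ctrl.state())
E
```

```text
(np.float64(434.8926513644587), 258.6190438819773, 193.9436859326642, array([[-0.94599114,  0.25665998, -0.19805661,  0.77790202],
       [ 0.32385345,  0.77608111, -0.54112573,  0.72264143],
       [ 0.01482268, -0.57604146, -0.81728607,  1.22975496],
       [ 0.        ,  0.        ,  0.        ,  1.        ]]), False)
(np.float64(491.6356041896523), 254.3573419872904, 188.45087378704108, array([[ 0.0079314 , -0.98402206,  0.17786984,  0.23933438],
       [-0.99991527, -0.00596832,  0.01156896, -0.02174268],
       [-0.01032253, -0.17794653, -0.98398602,  1.61573996],
       [ 0.        ,  0.        ,  0.        ,  1.        ]]), False)
{'t': 0.1, 'joints': array([ 1.06201318e+00,  5.33270108e-02,  1.61415823e+00, -1.06467293e-05,
        1.47599223e+00, -1.19004750e-01]), 'joint_vel': array([ 0.00157297, -0.00089248, -0.00425514,  0.00047902, -0.00359895,
       -0.00201241]), 'tau': array([-5.58184220e-04, -3.94902956e+01, -3.71361601e+01, -2.16642156e-04,
        3.87465174e-03, -9.99130805e-06]), 'ee_pos': array([0.2371879 , 0.57756777, 0.19616267]), 'orientation': array([-2.85941614e-04,  1.93657247e-01,  9.81068796e-01, -8.97994800e-04]), 'ft_force': array([-1.12069001,  0.89632561, -0.61084987]), 'torque': array([0.02456333, 0.03190268, 0.00169716]), 'grip_force': 0.0, 'opening': 0.08555459479749082}
```

View pics/t0b.png

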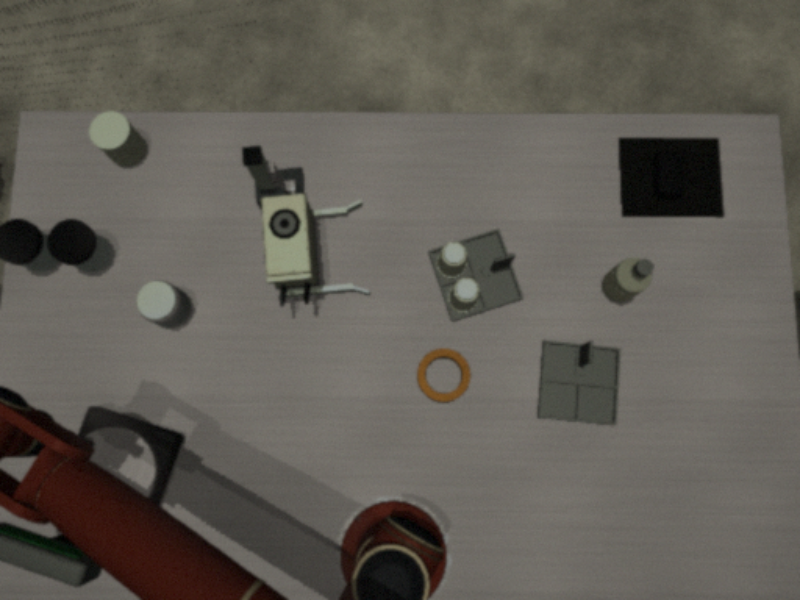

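View pics/s0b.png

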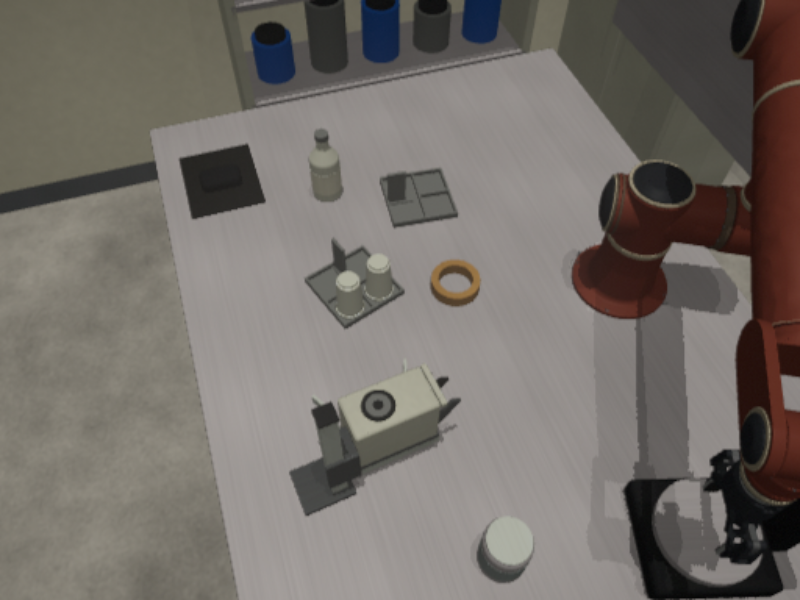

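Top view (800 px): the hood is at about (287,240) with its handle blades at (283–308,293). The guides open to the right.

Tray look-alikes:
- The tray with two cups at (475,275).
- An empty tray at (578,382).
- A black square at (670,177).

The one at (475,275) is farthest left and holds the two cups, so it is the one meant. I'll confirm that in an enlarged crop.

Run:
```python
import cv2,numpy as np
a=cv2.imread("pics/s0.png");b=cv2.imread("pics/t0.png")
f=lambda im,x,y,w,h:cv2.convertScaleAbs(cv2.resize(im[y:y+h,x:x+w],(400,300),interpolation=cv2.INTER_CUBIC),alpha=1.6)
cv2.imwrite("pics/c0.png",np.vstack([np.hstack([f(b,150,85,100,75+0),f(b,260,140,80,60)]),np.hstack([f(a,190,225,120,90),f(a,180,145,100,75)])]))
```

```text
(no output)
```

View pics/c0.png

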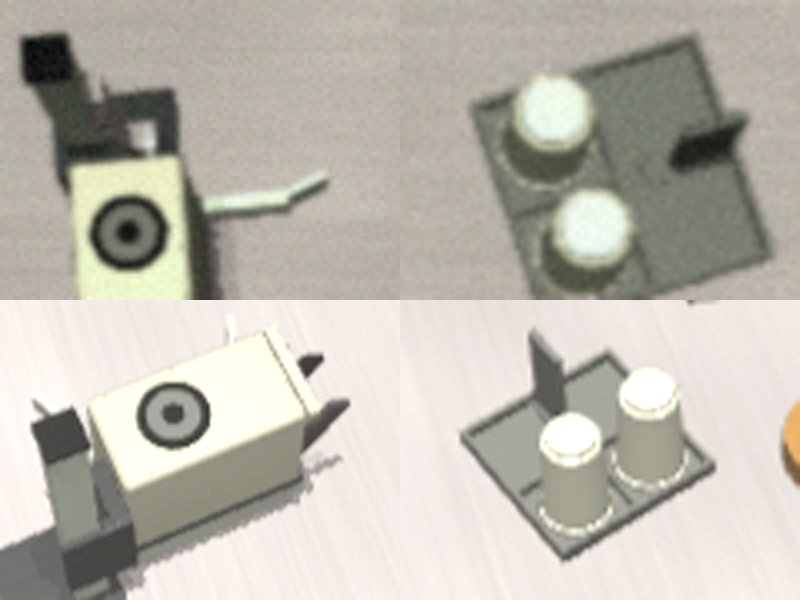

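The crop shows the tray with two white cups and its dark handle plate. It matches the description, so this is the tray to move. Hood and tray corners can be read in both views.

Run:
```python
from h import *
s=cam("scene");t=cam("top")
names=["+x+y","+x-y","-x-y","-x+y"]
S=[(228.4,282),(217,255.9),(271,233.1),(285.4,259.5)];T=[(167,126.2),(195.5,123.8),(198.4,178),(171,181.8)]
P=[tri([ray(s,*a),ray(t,*b)]) for a,b in zip(S,T)]
for n,p in zip(names,P): print(n,p.round(4))
for z in(.18,.205,.23): print(z,[onz(t,*b,z)[:2].round(3).tolist() for b in T],[onz(s,*b,z)[:2].round(3).tolist() for b in S])
print("tray");
for q in [(319,147.6),(274,161),(334,191.6)]: print(onz(t,*q,.016).round(4))
for q in [(195.5,178.75),(232.5,158),(258.25,186.75),(221.25,209.25)]: print(onz(s,*q,.016).round(4))
```

```text
+x+y [0.689  0.264  0.1773]
+x-y [0.6973 0.1786 0.172 ]
-x-y [0.5317 0.1623 0.1747]
-x+y [0.5209 0.2463 0.1647]
0.18 [[0.69, 0.263], [0.698, 0.176], [0.53, 0.162], [0.518, 0.244]] [[0.688, 0.266], [0.695, 0.185], [0.534, 0.164], [0.525, 0.253]]
0.205 [[0.682, 0.258], [0.69, 0.172], [0.524, 0.159], [0.513, 0.239]] [[0.69, 0.277], [0.697, 0.198], [0.54, 0.178], [0.531, 0.264]]
0.23 [[0.674, 0.253], [0.682, 0.169], [0.519, 0.156], [0.508, 0.235]] [[0.692, 0.288], [0.699, 0.21], [0.546, 0.191], [0.537, 0.275]]
tray
[ 0.669  -0.2186  0.016 ]
[ 0.6221 -0.0678  0.016 ]
[ 0.5196 -0.2656  0.016 ]
[ 0.672  -0.2116  0.016 ]
[ 0.522  -0.2614  0.016 ]
[ 0.4751 -0.1102  0.016 ]
[ 0.622  -0.0611  0.016 ]
```

Emit:
drive_tool(moves=[[[-0.4,-0.3,-0.4],0,1],[[-0.89,-0.65,-0.5],0,1],[[-0.89,-0.65,-0.5],0,1],[[-0.89,-0.65,-0.5],0,1],[[-0.89,-0.65,-0.5],0,1]])

```text
t: 0.52
ee_pos: [0.3262, 0.4346, 0.2745]
orientation: [0.001, 0.195, 0.981, 0.001]
ft_force: [0.6, 0.7, 0.3]
opening: 0.0855
grip_force: 0.0
```

Emit:
drive_tool(moves=[[[-0.89,-0.65,-0.2],0,1],[[-0.89,-0.65,-0.2],0,1],[[-0.89,-0.65,-0.2],0,1],[[-0.89,-0.65,-0.2],0,1],[[-0.89,-0.65,-0.2],0,1]])

```text
t: 0.93
ee_pos: [0.4137, 0.2915, 0.3037]
orientation: [0.002, 0.197, 0.98, -0.0]
ft_force: [-0.4, 0.1, 0.2]
opening: 0.0855
grip_force: 0.0
```

Emit:
drive_tool(moves=[[[-0.89,-0.65,0],-0.15,1],[[-0.89,-0.65,0],-0.3,1],[[-0.89,-0.65,0],-0.45,1],[[-0.89,-0.65,0],-0.62,1],[[-0.89,-0.65,0],-0.62,1],[[-0.89,-0.65,0],-0.62,1]])

```text
t: 1.43
ee_pos: [0.4978, 0.1529, 0.3013]
orientation: [-0.001, -0.047, 0.999, -0.0]
ft_force: [-0.8, 0.7, -0.1]
opening: 0.0854
grip_force: 0.0
```

Run:
```python
from h import *
im,c=snap("wrist","w1.png"); T=np.load("pics/w1_T.npy"); print(T.round(4)); print(c[0],c[1],c[2]); print(ctrl.camera_model("wrist")["T_tool_cam"])
cv2.imwrite("pics/w1b.png",cv2.convertScaleAbs(cv2.resize(im,(800,600)),alpha=1.5))
s=ctrl.state();print(s["t"],s["joints"].round(3),s["ft_force"])
```

```text
[[-9.956e-01 -9.350e-02 -1.400e-03  4.978e-01]
 [-9.350e-02  9.956e-01 -9.000e-04  1.529e-01]
 [ 1.500e-03 -8.000e-04 -1.000e+00  3.013e-01]
 [ 0.000e+00  0.000e+00  0.000e+00  1.000e+00]]
297.3186396354542 259.7703998722084 197.91043820906393
[[ 7.24498708e-04 -9.65380834e-01 -2.60843480e-01  6.53926937e-02]
 [ 9.99998973e-01  1.02204440e-03 -1.00506294e-03  9.81887169e-04]
 [ 1.23686212e-03 -2.60842484e-01  9.65380582e-01 -1.77512692e-01]
 [ 0.00000000e+00  0.00000000e+00  0.00000000e+00  1.00000000e+00]]
1.4833 [ 0.158 -0.238  1.714  0.     1.667 -1.506] [-0.44929978 -0.3223836  -0.99688438]
```

View pics/w1b.png

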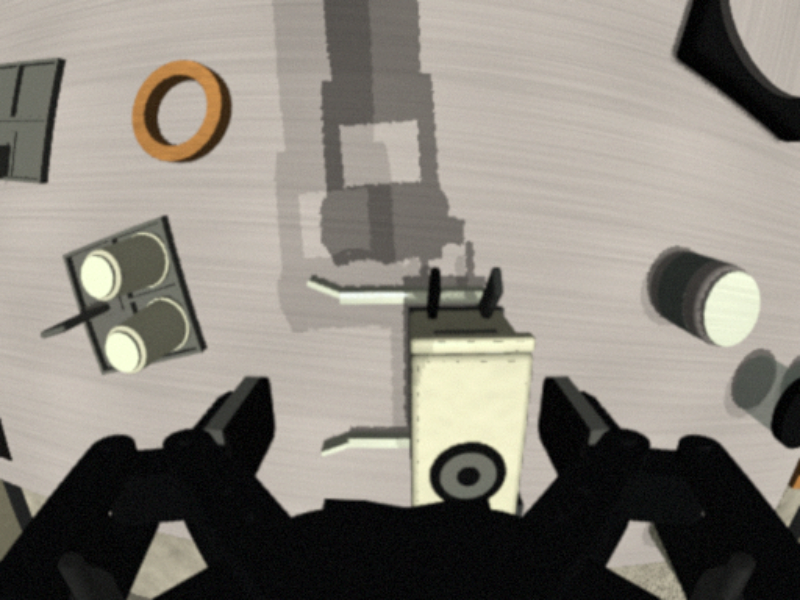

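The wrist view shows the blades at (434,290), fixed and on the -y side, and (491,290), the lever. The hood rim runs along y≈340 from x=408 to 533. The tray with both cups is at (135,295).

Run:
```python
from h import *
c=cam("wrist",np.load("pics/w1_T.npy"))
k=.64
a=np.arctan2(.1,1)
O=np.array([.621,.1605]);yaw=np.radians(5.7);Rm=np.array([[np.cos(yaw),-np.sin(yaw)],[np.sin(yaw),np.cos(yaw)]])
def d(p): return (Rm.T@(p[:2]-O)*1000).round(1)
for n,u,v,z in [("fix tip",434,268,.1245),("lev tip",493,268,.1245),("rimR-y",409,338,.18),("rim+y",533,338,.18),("guide lip front -y? ",345,290,.026),("guide2",350,438,.026)]:
    p=onz(c,u*k,v*k,z); print(n,p.round(4),d(p))
```

```text
fix tip [0.4927 0.1747 0.1245] [-126.3   26.9]
lev tip [0.488  0.2209 0.1245] [-126.4   73.3]
rimR-y [0.5327 0.1589 0.18  ] [-88.    7.2]
rim+y [0.5251 0.2449 0.18  ] [-87.1  93.5]
guide lip front -y?  [0.5399 0.0957 0.026 ] [-87.2 -56.5]
guide2 [0.7098 0.1098 0.026 ] [ 83.3 -59.2]
```

Emit:
drive_tool(moves=[[[-0.02,0.26,0.2],0,1],[[-0.02,0.26,0.5],0,1],[[-0.02,0.26,0.8],0,1],[[-0.02,0.26,0.9],0,1],[[-0.02,0.26,0.9],0,1],[[-0.02,0.26,0.9],0,1]])

```text
t: 1.98
ee_pos: [0.4942, 0.1954, 0.1658]
orientation: [-0.002, -0.049, 0.999, -0.0]
ft_force: [0.3, -1.0, 0.4]
opening: 0.0853
grip_force: 0.0
```

Run:
```python
from h import *
im,c=snap("wrist","w2.png"); T=np.load("pics/w2_T.npy"); print(T[:3,3].round(4))
cv2.imwrite("pics/w2b.png",cv2.convertScaleAbs(cv2.resize(im[130:350,100:420],(800,550)),alpha=1.5))
```

```text
[0.4942 0.1954 0.1658]
```

View pics/w2b.png

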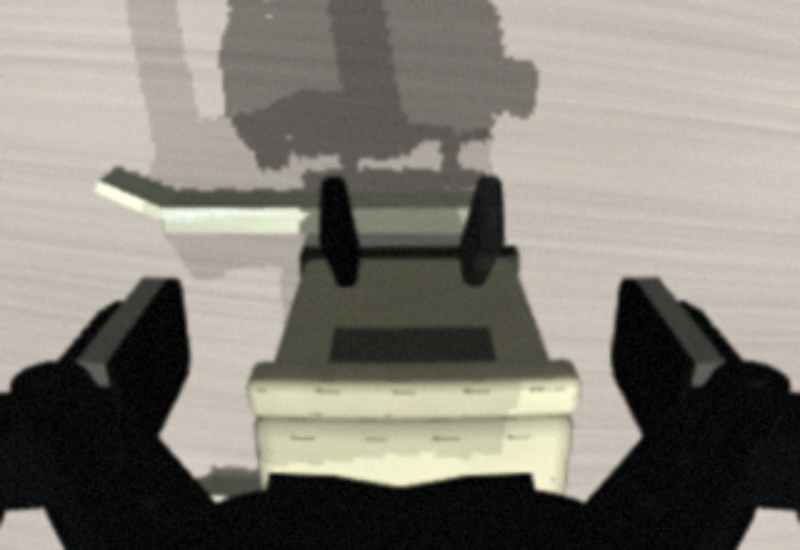

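The close view shows the blade tips at about (335,180) and (487,180) in the crop, between the open fingers at 185 and 620. The rim is at y≈385.

Run:
```python
from h import *
T=np.load("pics/w2_T.npy");c=cam("wrist",T); c1=cam("wrist",np.load("pics/w1_T.npy"))
f=lambda u,v:(100+u*.4,130+v*.4)
Ti=np.linalg.inv(T)
for n,u,v,z in [("fix",333,180,.1245),("lev",489,180,.1245),("rim-y",250,365,.18),("rim+y",579,365,.18),("rim-y bot",250,410,.18),]:
    p=onz(c,*f(u,v),z); print(n,p.round(4),(Ti@np.r_[p,1])[:3].round(4))
k=.64
for a,b in [((434,268),(333,180)),((493,268),(489,180)),((409,338),(250,370)),((533,338),(579,368))]:
    print(tri([ray(c1,a[0]*k,a[1]*k),ray(c,*f(*b))]).round(4))
```

```text
fix [0.493  0.1755 0.1245] [ 0.003  -0.0196  0.0413]
lev [0.4882 0.2232 0.1245] [0.003  0.0283 0.0413]
rim-y [0.5281 0.1613 0.18  ] [-0.0303 -0.0373 -0.0143]
rim+y [0.52   0.2451 0.18  ] [-0.0305  0.0469 -0.0143]
rim-y bot [0.5421 0.1614 0.18  ] [-0.0443 -0.0385 -0.0143]
[0.4934 0.1751 0.1221]
[0.4895 0.2233 0.1176]
[0.5366 0.1593 0.1686]
[0.5303 0.2506 0.1632]
```

Emit:
drive_tool(moves=[[[-0.025,-0.01,0.1],0,1],[[-0.025,-0.01,0.2],0,1],[[-0.025,-0.01,0.3],0,1],[[-0.025,-0.01,0.35],0,1],[[-0.025,-0.01,0.375],0,1],[[-0.025,-0.01,0.375],0,1],[[-0.025,-0.01,0.375],0,1]])

```text
t: 2.62
ee_pos: [0.5009, 0.1937, 0.1129]
orientation: [0.001, -0.049, 0.999, 0.0]
ft_force: [-0.7, -0.1, 0.2]
opening: 0.0852
grip_force: 0.0
```

Emit:
drive_tool(moves=[[[0,0,0],0,0.2],[[0,0,0],0,-0.4],[[0,0,0],0,-1],[[0,0,0],0,-1],[[0,0,0],0,-1],[[0,0,0],0,-1],[[0,0,0],0,-1]])

```text
t: 3.2
ee_pos: [0.4998, 0.1933, 0.111]
orientation: [-0.0, -0.049, 0.999, -0.0]
ft_force: [-0.1, 0.1, 0.3]
opening: 0.0002
grip_force: 0.0
```

Run:
```python
from h import *
s=ctrl.state();print(s["t"],s["ee_pos"],s["opening"],s["ft_force"],s["torque"],s["grip_force"])
im,c=snap("wrist","w3.png")
cv2.imwrite("pics/w3b.png",cv2.convertScaleAbs(cv2.resize(im[130:350,100:420],(800,550)),alpha=1.8))
```

```text
3.2 [0.49984604 0.19331873 0.11102764] 0.0002028889922291326 [-0.11465821  0.10463413  0.2807874 ] [-0.01359931  0.01921816  0.01520842] 0.0
```

View pics/w3b.png

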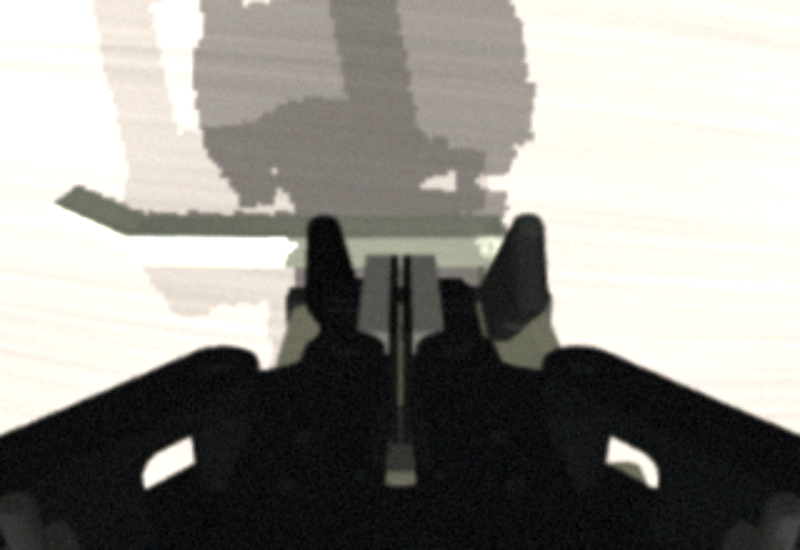

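The fingers shut at (400,290) without touching the blades: the tips at (322,217) and (528,217) are still apart. The pads passed over or beside them. I'll re-triangulate the tips.

Run:
```python
from h import *
cs=[cam("wrist",np.load(f"pics/w{i}_T.npy")) for i in(1,2,3)]
f=lambda u,v:(100+u*.4,130+v*.4)
k=.64
print("TCP proj (crop px)",(np.array(proj(cs[2],np.load("pics/w3_T.npy")[:3,3]))-[100,130])/.4)
for a,b,d in [((434,268),(333,179),(322,216)),((493,268),(489,179),(528,216))]:
    r=[ray(cs[0],a[0]*k,a[1]*k),ray(cs[1],*f(*b)),ray(cs[2],*f(*d))]
    p=tri(r); print(p.round(4),tri(r[1:]).round(4),[ (np.linalg.norm(np.cross(p-o,q))*1000).round(1) for o,q in r])
# hood lower/handle block: foot of blades
p=np.load("pics/w3_T.npy"); Ti=np.linalg.inv(p)
print((Ti@np.r_[tri(r[1:]),1]).round(4))
```

```text
TCP proj (crop px) [396.24691818 235.95666025]
[0.4935 0.175  0.1202] [0.4967 0.1743 0.1103] [np.float64(0.1), np.float64(0.4), np.float64(0.4)]
[0.4893 0.2237 0.1179] [0.4892 0.2243 0.1187] [np.float64(1.5), np.float64(0.6), np.float64(1.0)]
[ 0.0076  0.0319 -0.0077  1.    ]
```

Tip height measures about 0.119, lower than modelled, so the open pads passed above the blades. I'll open, move inward where the blades reach higher, and go down while watching the force.

Emit:
drive_tool(moves=[[[0,0,0],0,1],[[0,0,0],0,1],[[0,0,0],0,1],[[0,0,0],0,1],[[-0.04,0,0],0,1],[[-0.07,0,0],0,1],[[-0.07,0,0.01],0,1],[[-0.07,0,0.02],0,1],[[-0.07,0,0.02],0,1]])

```text
t: 4.0
ee_pos: [0.5101, 0.1943, 0.1075]
orientation: [-0.001, -0.049, 0.999, -0.0]
ft_force: [0.4, 0.1, -0.1]
opening: 0.0854
grip_force: 0.0
```

Emit:
drive_tool(moves=[[[0,0,0.01],0,1],[[0,0,0.015],0,1],[[0,0,0.015],0,1]])

```text
t: 4.25
ee_pos: [0.5101, 0.1943, 0.1055]
orientation: [-0.0, -0.049, 0.999, -0.0]
ft_force: [0.1, 0.3, 0.5]
opening: 0.0853
grip_force: 0.0
```

Emit:
drive_tool(moves=[[[0,0,0.01],0,1],[[0,0,0.02],0,1],[[0,0,0.02],0,1]])

```text
t: 4.5
ee_pos: [0.5101, 0.1943, 0.1024]
orientation: [-0.0, -0.049, 0.999, -0.0]
ft_force: [0.4, -0.5, 0.7]
opening: 0.0852
grip_force: 0.0
```

Still clear, so I'll close here.

Emit:
drive_tool(moves=[[[0,0,0],0,0.2],[[0,0,0],0,-0.2],[[0,0,0],0,-0.4],[[0,0,0],0,-0.6],[[0,0,0],0,-0.6]])

```text
t: 4.92
ee_pos: [0.5107, 0.1938, 0.1034]
orientation: [0.0, -0.049, 0.999, -0.001]
ft_force: [-0.1, -4.6, 5.5]
opening: 0.0254
grip_force: 2.5
```

Run:
```python
from h import *
im,c=snap("wrist","w4.png"); s=ctrl.state(); print(s["opening"],s["grip_force"],s["ft_force"],s["ee_pos"])
a=ctrl.grab_frame("scene")[:,:,::-1]; cv2.imwrite("pics/s4.png",a)
A=cv2.resize(im[160:350,140:380],(480,380)); B=cv2.resize(a[205:300,240:320],(320,380),interpolation=cv2.INTER_CUBIC)
cv2.imwrite("pics/w4b.png",cv2.convertScaleAbs(np.hstack([A,B]),alpha=2.2))
```

```text
0.017621170709181642 1.0016312822699547 [ 0.50254636 -2.21356154  1.72538989] [0.51105032 0.19383346 0.10369531]
```

View pics/w4b.png

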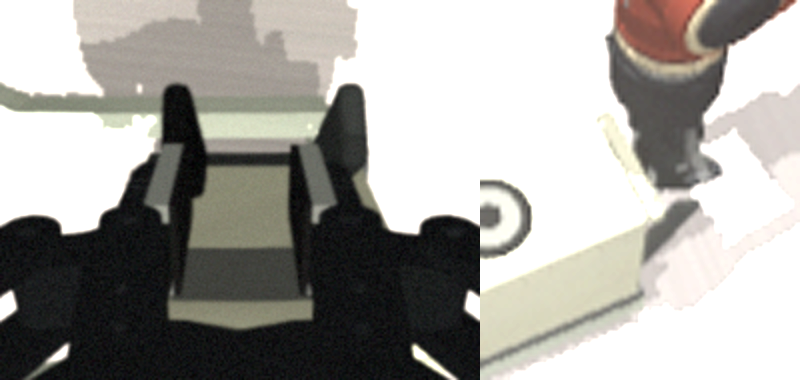

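Run:
```python
from h import *
c=cam("wrist",np.eye(4))
for x in(.011,0,-.011):
  for z in(.0,-.019,-.038): print(x,z,((np.array(proj(c,[x,0.004,z]))-[100,130])/.4).round(0))
```

```text
0.011 0.0 [412. 195.]
0.011 -0.019 [414. 219.]
0.011 -0.038 [415. 250.]
0 0.0 [412. 236.]
0 -0.019 [413. 264.]
0 -0.038 [415. 299.]
-0.011 0.0 [412. 276.]
-0.011 -0.019 [413. 307.]
-0.011 -0.038 [414. 346.]
```

The pads' image positions (inner edges 85 mm apart when open) put the real fingertips well behind the nominal TCP, about 35 mm higher. That explains the miss. I'll rise, open, then go deeper in small steps with a force check.

Emit:
drive_tool(moves=[[[0,0,-0.1],0,-0.6],[[0,0,-0.1],0,1],[[0,0,-0.1],0,1],[[0,0,-0.1],0,1],[[0,0,-0.1],0,1],[[0,0,0],0,1],[[0,0,0.04],0,1],[[0,0,0.08],0,1],[[0,0,0.08],0,1]])

```text
t: 5.77
ee_pos: [0.5088, 0.194, 0.0885]
orientation: [-0.002, -0.049, 0.999, -0.0]
ft_force: [-1.2, 0.3, 0.1]
opening: 0.0852
grip_force: 0.0
```

Emit:
drive_tool(moves=[[[0,0,0.02],0,1],[[0,0,0.04],0,1],[[0,0,0.04],0,1]])

```text
t: 6.02
ee_pos: [0.5102, 0.1943, 0.0845]
orientation: [-0.0, -0.049, 0.999, -0.0]
ft_force: [-0.2, 0.1, -0.5]
opening: 0.0854
grip_force: 0.0
```

Emit:
drive_tool(moves=[[[0,0,0.02],0,1],[[0,0,0.04],0,1],[[0,0,0.04],0,1]])

```text
t: 6.27
ee_pos: [0.51, 0.1942, 0.0782]
orientation: [-0.0, -0.049, 0.999, -0.0]
ft_force: [0.4, -1.0, -0.3]
opening: 0.0852
grip_force: 0.0
```

Emit:
drive_tool(moves=[[[0,0,0],0,0.3],[[0,0,0],0,0.1],[[0,0,0],0,-0.1],[[0,0,0],0,-0.1],[[0,0,0],0,-0.1]])

```text
t: 6.68
ee_pos: [0.511, 0.1941, 0.0804]
orientation: [0.001, -0.05, 0.999, -0.0]
ft_force: [-3.3, -2.9, 6.6]
opening: 0.0414
grip_force: 62.4
```

Emit:
drive_tool(moves=[[[0,0,0],0,-0.4],[[0,0,0],0,-0.4],[[0,0,-0.03],0,-0.4],[[0,0,-0.06],0,-0.4],[[0,0,-0.09],0,-0.4],[[0,0,-0.12],0,-0.4],[[0,0,-0.12],0,-0.4]])

```text
t: 7.27
ee_pos: [0.5109, 0.1941, 0.0964]
orientation: [0.001, -0.049, 0.999, -0.0]
ft_force: [4.1, -2.3, -4.8]
opening: 0.0411
grip_force: 63.0
```

Run:
```python
from h import *
im,c=snap("wrist","w5.png"); a=ctrl.grab_frame("scene")[:,:,::-1]; cv2.imwrite("pics/s5.png",a)
s=ctrl.state(); print(s["opening"],s["grip_force"],s["ft_force"],s["ee_pos"],s["torque"])
A=cv2.resize(im[160:350,140:380],(480,380)); B=cv2.resize(a[205:300,240:320],(320,380),interpolation=cv2.INTER_CUBIC)
cv2.imwrite("pics/w5b.png",cv2.convertScaleAbs(np.hstack([A,B]),alpha=2))
```

```text
0.0414621260724141 62.98321723937988 [ 4.95161255 -2.82074219 -5.49049414] [0.51095723 0.19405458 0.09645568] [ 0.43493432 -0.6510257   0.73134468]
```

View pics/w5b.png

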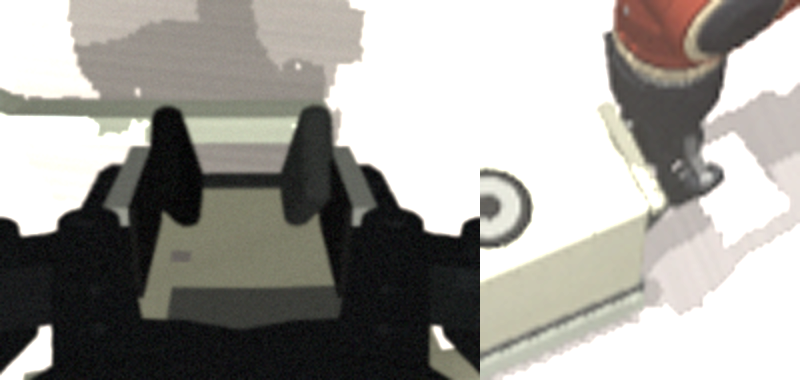

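The lever is squeezed, with both blades held between the pads at (175,165) and (305,165). The force of −5.5 N in z is the hood's weight. I'll continue the lift.

Emit:
drive_tool(moves=[[[0,0,-0.03],0,-0.4],[[0,0,-0.07],0,-0.4],[[0,0,-0.11],0,-0.4],[[0,0,-0.15],0,-0.4],[[0,0,-0.19],0,-0.4],[[0,0,-0.23],0,-0.4],[[0,0,-0.27],0,-0.4],[[0,0,-0.31],0,-0.4],[[0,0,-0.35],0,-0.4],[[0,0,-0.38],0,-0.4]])

```text
t: 8.2
ee_pos: [0.5109, 0.194, 0.1525]
orientation: [0.001, -0.049, 0.999, -0.0]
ft_force: [7.0, -1.8, -9.1]
opening: 0.0412
grip_force: 62.3
```

Emit:
drive_tool(moves=[[[0,0,-0.025],0,-0.4],[[0,0,-0.025],0,-0.4],[[0,0,-0.025],0,-0.4],[[0,0,-0.025],0,-0.4]])

```text
t: 8.53
ee_pos: [0.5109, 0.194, 0.157]
orientation: [0.001, -0.049, 0.999, -0.0]
ft_force: [5.1, -3.4, -3.9]
opening: 0.0413
grip_force: 63.1
```

Run:
```python
from h import *
im,c=snap("wrist","w6.png"); a,_=snap("scene","s6.png"); snap("top","t6.png")
s=ctrl.state(); print(s["t"],s["opening"],s["grip_force"],s["ft_force"],s["ee_pos"])
g=lambda f:cv2.cvtColor(cv2.imread("pics/"+f),cv2.COLOR_BGR2GRAY).astype(np.float32)
# blade patch shift wrist
p=g("w5.png")[205:250,210:310]; r=cv2.matchTemplate(g("w6.png"),p,cv2.TM_CCOEFF_NORMED); print(cv2.minMaxLoc(r)[1],cv2.minMaxLoc(r)[3])
# fan template shift scene s0->s6
sc=cam("scene"); tp=cam("top")
for cn,n0,n6,c in(("scene","s0.png","s6.png",sc),("top","t0.png","t6.png",tp)):
    A=g(n0);B=g(n6)
    u,v=(242,259) if cn=="scene" else (182,143)
    p=A[v-12:v+13,u-14:u+15]; r=cv2.matchTemplate(B,p,cv2.TM_CCOEFF_NORMED); _,m,_,l=cv2.minMaxLoc(r); 
    x,y=l; w=r[max(y-1,0):y+2,x-1:x+2]
    dx=(w[1,0]-w[1,2])/(2*(w[1,0]-2*w[1,1]+w[1,2])); dy=(w[0,1]-w[2,1])/(2*(w[0,1]-2*w[1,1]+w[2,1]))
    P=onz(c,u,v,.178); uv=np.array([x+14+dx,y+12+dy]); hs=np.arange(0,.11,.0005)
    e=[np.hypot(*(np.array(proj(c,P+[0,0,h]))-uv)) for h in hs]; print(cn,m,uv,"rise",hs[np.argmin(e)],min(e))
```

```text
8.6833 0.04134965375101397 63.07094693183899 [ 4.7625236  -2.17407165 -4.63920098] [0.51093072 0.19406465 0.15701368]
0.8300930261611938 (210, 206)
scene 0.9084348678588867 [241.53522 245.64204] rise 0.0745 0.02873968291019884
top 0.687008798122406 [84.407036 97.96841 ] rise 0.1095 97.84465432848505
```

Emit:
drive_tool(moves=[[[0,0,-0.006],0,-0.4],[[0,0,-0.006],0,-0.4],[[0,0,-0.006],0,-0.4],[[0,0,-0.006],0,0.2],[[0,0,-0.006],0,0.6],[[0,0,-0.006],0,1],[[0,0,-0.006],0,1],[[0,0,-0.006],0,1]])

```text
t: 9.35
ee_pos: [0.5104, 0.1943, 0.1589]
orientation: [0.0, -0.048, 0.999, -0.0]
ft_force: [-0.2, 0.1, -0.5]
opening: 0.0856
grip_force: 0.0
```

Run:
```python
from h import *
im,c=snap("wrist","w7.png"); a,_=snap("scene","s7.png")
s=ctrl.state(); print(s["t"],s["opening"],s["ft_force"],s["ee_pos"])
g=lambda f:cv2.cvtColor(cv2.imread("pics/"+f),cv2.COLOR_BGR2GRAY).astype(np.float32)
c=cam("scene")
for n in("s0.png","s6.png"):
    u,v=(242,259) if n=="s0.png" else (242,246); z=.178 if v==259 else .2545
    p=g(n)[v-12:v+13,u-14:u+15]; r=cv2.matchTemplate(g("s7.png"),p,cv2.TM_CCOEFF_NORMED); _,m,_,(x,y)=cv2.minMaxLoc(r); w=r[y-1:y+2,x-1:x+2]
    dx=(w[1,0]-w[1,2])/(2*(w[1,0]-2*w[1,1]+w[1,2])); dy=(w[0,1]-w[2,1])/(2*(w[0,1]-2*w[1,1]+w[2,1]))
    uv=np.array([x+14+dx,y+12+dy]); P=onz(c,u,v,z); hs=np.arange(-.1,.11,.0005); e=[np.hypot(*(np.array(proj(c,P+[0,0,h]))-uv)) for h in hs]; print(n,m,uv,hs[np.argmin(e)],min(e))
A=cv2.resize(im[160:350,140:380],(480,380)); B=cv2.resize(a[205:300,240:320],(320,380),interpolation=cv2.INTER_CUBIC)
cv2.imwrite("pics/w7b.png",cv2.convertScaleAbs(np.hstack([A,B]),alpha=2))
```

```text
9.45 0.08580192884164822 [ 1.30669469  0.14066062 -0.0140825 ] [0.51050639 0.19425777 0.15889096]
s0.png 0.8993201851844788 [241.54317 245.5544 ] 0.07500000000000015 0.032952153916256596
s6.png 0.9974431395530701 [242.00357 245.93422] 0.0005000000000000837 0.029604567431159242
```

View pics/w7b.png

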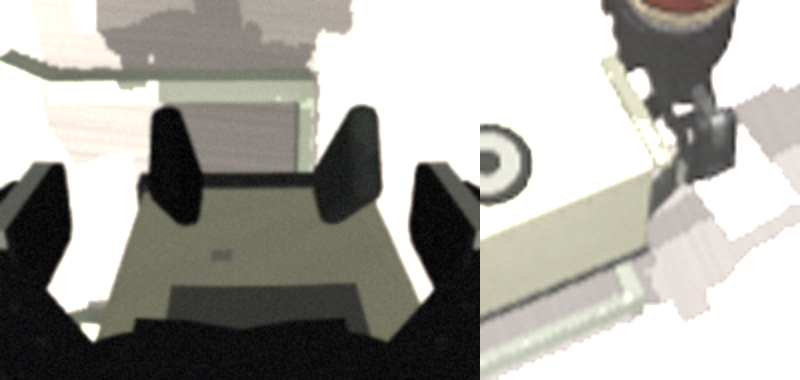

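The blades are back at rest spacing: scaled from the squeezed view, about 55.5 mm over the outsides. The hood stayed 75 mm up after release, so it is locked in the fourth notch. I'll retreat upward and go to the tray.

Emit:
drive_tool(moves=[[[0,0,-0.2],0,1],[[0,0,-0.5],0,1],[[0,0,-0.8],0,1],[[0,0,-0.95],0,1],[[0,-0.2,-0.95],0,1],[[0,-0.5,-0.95],0,1],[[0,-0.8,-0.95],0,1],[[-0.05,-1,-0.95],0,1],[[-0.05,-1,-0.95],0,1]])

```text
t: 10.2
ee_pos: [0.5333, 0.0403, 0.3011]
orientation: [0.0, -0.045, 0.999, -0.001]
ft_force: [-0.1, -1.2, 0.1]
opening: 0.0854
grip_force: 0.0
```

Emit:
drive_tool(moves=[[[0,-0.25,0],0.15,1],[[0,-0.5,0],0.3,1],[[0,-0.75,0],0.45,1],[[0,-1,0],0.6,1],[[0,-1,0],0.75,1],[[0,-1,0],0.9,1],[[0,-1,0],1,1],[[0,-1,0],1,1]])

```text
t: 10.87
ee_pos: [0.5469, -0.1037, 0.3011]
orientation: [-0.0, 0.338, 0.941, 0.0]
ft_force: [-0.3, 0.2, -0.3]
opening: 0.0853
grip_force: 0.0
```

Run:
```python
from h import *
T=toolpose(); print(ctrl.state()["t"],T[:3,3].round(4),np.degrees(np.arctan2(T[1,1],T[0,1])))
print((T[:3,:3].T@(np.array([.5886,-.2154,T[2,3]])-T[:3,3])/.15).round(3))
```

```text
10.8667 [ 0.5469 -0.1037  0.3011] 50.45247032640219
[-0.689 -0.397 -0.   ]
```

Emit:
drive_tool(moves=[[[-0.2,-0.1,0],0.15,1],[[-0.45,-0.25,0],0.3,1],[[-0.69,-0.4,0],0.45,1],[[-0.69,-0.4,0],0.6,1],[[-0.69,-0.4,0],0.73,1],[[-0.69,-0.4,0.2],0.73,1],[[-0.69,-0.4,0.4],0.73,1],[[-0.69,-0.4,0.4],0.73,1]])

```text
t: 11.53
ee_pos: [0.5858, -0.2138, 0.2336]
orientation: [-0.006, 0.589, 0.808, -0.001]
ft_force: [-0.6, 0.4, -2.7]
opening: 0.0852
grip_force: 0.0
```

Run:
```python
from h import *
im,c=snap("wrist","w8.png"); T=np.load("pics/w8_T.npy"); print(T[:3,3].round(4),np.degrees(np.arctan2(T[1,1],T[0,1])))
cv2.imwrite("pics/w8b.png",cv2.convertScaleAbs(cv2.resize(im,(800,600)),alpha=1.7))
print((np.array(proj(c,[.5886,-.2154,.1]))/.64).round())
```

```text
[ 0.5858 -0.2138  0.2336] 17.836395982885048
[410. 289.]
```

View pics/w8b.png

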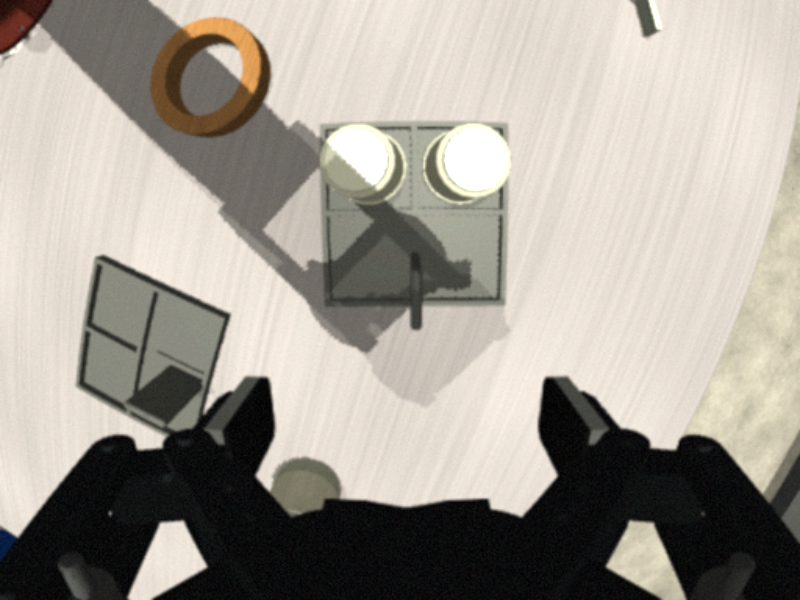

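The tray is square-on in the wrist view: corners at (322,123), (507,123), (503,304) and (326,304). The handle plate is at (416,253–328), and both cups are upright at (360,160) and (472,160).

Run:
```python
from h import *
T=np.load("pics/w8_T.npy");c=cam("wrist",T);Ti=np.linalg.inv(T)
tl=lambda p:(Ti@np.r_[p,1])[:3].round(4)
for u,v in [(416,300),(416,328)]: p=onz(c,u*.64,v*.64,.1); print("plate",p.round(4),tl(p))
C=[onz(c,u*.64,v*.64,.016) for u,v in[(321,122),(509,122),(505,305),(325,305)]]
for p in C: print(p.round(4),tl(p))
m=sum(C)/4; e=C[0]-C[3]+C[1]-C[2]; f=C[1]-C[0]+C[2]-C[3]; print("centre",m.round(4),"yaw y",np.degrees(np.arctan2(-e[0],e[1])),"yaw x",np.degrees(np.arctan2(f[1],f[0])))
```

```text
plate [ 0.5951 -0.2212  0.1   ] [-0.011   0.0077  0.1334]
plate [ 0.6014 -0.2404  0.1   ] [-0.0312  0.0078  0.1332]
[ 0.4777 -0.1169  0.016 ] [ 0.1236 -0.0714  0.2192]
[ 0.6294 -0.0672  0.016 ] [0.1244 0.0882 0.2179]
[ 0.6793 -0.2199  0.016 ] [-0.0362  0.0889  0.2165]
[ 0.527  -0.2694  0.016 ] [-0.0367 -0.0712  0.2179]
centre [ 0.5783 -0.1683  0.016 ] yaw y 18.007829616029365 yaw x 18.059065477864518
```

Emit:
drive_tool(moves=[[[-0.04,0.03,0],0,1],[[-0.075,0.053,0.1],0,1],[[-0.075,0.053,0.3],0,1],[[-0.075,0.053,0.5],0,1],[[-0.075,0.053,0.7],0,1],[[-0.075,0.053,0.8],0,1],[[-0.075,0.053,0.8],0,1]])

```text
t: 12.17
ee_pos: [0.5979, -0.223, 0.1167]
orientation: [-0.003, 0.59, 0.808, -0.001]
ft_force: [-0.3, -0.3, -1.0]
opening: 0.0851
grip_force: 0.0
```

Run:
```python
from h import *
im,c=snap("wrist","w9.png");T=np.load("pics/w9_T.npy");Ti=np.linalg.inv(T); print(T[:3,3].round(4),np.degrees(np.arctan2(T[1,1],T[0,1])))
# predicted plate centre, from w8
ct=np.array([.5783,-.1683]);y=np.radians(18);g=ct-.055*np.array([-np.sin(y),np.cos(y)])
print("grip in tool",(Ti@np.r_[g,.082,1])[:3].round(4),"plate top px",np.round(proj(c,[*g,.1])))
u,v=proj(c,[*g,.1]); gr=cv2.cvtColor(im,cv2.COLOR_BGR2GRAY)
for dv in(-12,0,12): print(int(v+dv),gr[int(v+dv),int(u)-40:int(u)+41:2])
```

```text
[ 0.5979 -0.223   0.1167] 17.7338482921225
grip in tool [ 0.0029 -0.0016  0.0348] plate top px [256. 213.]
201 [44 42 44 37 43 43 45 42 42 44 43 41 44 45 44 42 44 39 44 45 41 38 34 41
 44 43 43 40 41 40 46 44 43 45 41 43 41 44 42 40 43]
213 [ 63  63  63  67  65  65  60  63  63  64  63  63  60  68  63  64  63  37
  39  41  42  39  35  60  68  66  68  67  68  92 121 124 123 124 121 126
 125 126 123 122 122]
225 [ 69  70  74  81  83  85  71  67  68  69  68  71  71  68  66  66  71  49
  39  39  39  39  35  94 126 124 125 122 123 129 127 126 126 128 125 125
 126 122 123 127 125]
```

Emit:
drive_tool(moves=[[[0.02,-0.01,0.1],0,1],[[0.02,-0.01,0.25],0,1],[[0.02,-0.01,0.4],0,1],[[0.02,-0.01,0.5],0,1],[[0.02,-0.01,0.53],0,1],[[0.02,-0.01,0.53],0,1],[[0.02,-0.01,0.53],0,1]])

```text
t: 12.8
ee_pos: [0.5986, -0.2221, 0.0433]
orientation: [0.001, 0.59, 0.808, 0.0]
ft_force: [-0.3, 0.3, 0.5]
opening: 0.0853
grip_force: 0.0
```

Emit:
drive_tool(moves=[[[0,0,0],0,0],[[0,0,0],0,-0.4],[[0,0,0],0,-0.7],[[0,0,0],0,-1],[[0,0,0],0,-1],[[0,0,0],0,-1],[[0,0,0],0,-1]])

```text
t: 13.38
ee_pos: [0.597, -0.2217, 0.0418]
orientation: [-0.0, 0.59, 0.808, -0.0]
ft_force: [-2.8, -1.2, 5.0]
opening: 0.0067
grip_force: 59.8
```

The handle plate is gripped (59.8 N). Next I'll refine the guide lines from the w1 image with a colour mask.

Run:
```python
from h import *
im=cv2.imread("pics/w1.png").astype(int); c=cam("wrist",np.load("pics/w1_T.npy"))
m=im[:,:,1]-im[:,:,2]; br=im.sum(2)/3
O=np.array([.621,.1605]);yaw=np.radians(5.7);Rm=np.array([[np.cos(yaw),-np.sin(yaw)],[np.sin(yaw),np.cos(yaw)]])
d=lambda u,v,z:(Rm.T@(onz(c,u,v,z)[:2]-O)*1000).round(1)
for u in (226,232,238,244,250,256):
  for lo,hi in((178,200),(270,292)):
    col=m[lo:hi,u-1:u+2].mean(1); k=np.where(col>np.median(m[205:265,u])+5)[0]
    if len(k): a,b=lo+k[0],lo+k[-1]+1; print(u,a,b,"z26:",d(u,a-.5,.026),d(u,b-.5,.026),"b@0:",d(u,b-.5,0),br[lo:hi,u].astype(int)[max(k[0]-2,0):k[-1]+3])
# mouth columns: mask leftmost
```

```text
226 184 195 z26: [-91.3 -47.9] [-73.5 -48.5] b@0: [-66.9 -51.6] [ 83  63  49  46  79 129 162 165 158 149 144 142 128 110 109]
226 276 286 z26: [ 72.5 -54.9] [ 93.4 -56. ] b@0: [109.6 -59.6] [ 68  59  55  48  46  50  84 140 151 151 152 152 141 130]
232 184 194 z26: [-91.2 -38.4] [-75.1 -38.9] b@0: [-68.5 -41.4] [ 80  57  50  48  79 132 159 164 159 151 145 143 126 110]
232 277 286 z26: [ 74.4 -44.4] [ 93.2 -45.3] b@0: [109.4 -48.2] [ 59  52  45  46  50  88 140 150 151 155 149 139 127]
238 184 194 z26: [-91.2 -29. ] [-75.  -29.4] b@0: [-68.5 -31.4] [ 79  57  47  53  89 132 158 162 160 151 149 142 125 108]
238 277 287 z26: [ 74.3 -33.9] [ 95.1 -34.7] b@0: [111.5 -37. ] [ 60  52  48  47  51  86 142 153 151 155 152 143 130 126]
244 184 195 z26: [-91.1 -19.6] [-73.4 -19.9] b@0: [-66.7 -21.4] [ 80  54  45  53  91 142 161 161 156 150 150 147 129 108 105]
244 276 287 z26: [ 72.1 -23.3] [ 95. -24.] b@0: [111.4 -25.7] [ 68  59  53  50  46  49  85 140 153 156 159 153 145 130 126]
250 184 194 z26: [-91.  -10.3] [-74.9 -10.5] b@0: [-68.3 -11.4] [ 78  57  46  55  93 141 164 164 158 153 150 146 127 107]
250 277 287 z26: [ 74.1 -12.9] [ 95.  -13.3] b@0: [111.3 -14.4] [ 58  54  50  49  51  85 139 158 157 158 155 145 130 126]
256 185 194 z26: [-89.4  -0.9] [-74.9  -1. ] b@0: [-68.3  -1.4] [ 57  45  56  91 139 164 163 158 155 154 147 126 107]
256 278 286 z26: [76.2 -2.5] [92.8 -2.6] b@0: [109.1  -3.1] [ 52  52  48  55  85 124 136 138 134 136 130 128]
```

Emit:
drive_tool(moves=[[[0.02,0.02,0],0.01,-1],[[0.06,0.05,0],0.03,-1],[[0.13,0.11,0],0.05,-1],[[0.22,0.18,0],0.08,-1],[[0.32,0.26,0],0.12,-1],[[0.42,0.35,0],0.16,-1],[[0.52,0.44,0],0.2,-1],[[0.61,0.52,0],0.24,-1],[[0.67,0.57,0],0.26,-1],[[0.7,0.59,0],0.27,-1]])

```text
t: 14.22
ee_pos: [0.6504, -0.0941, 0.0418]
orientation: [0.001, 0.672, 0.741, -0.0]
ft_force: [-1.9, -5.8, 2.3]
opening: 0.0069
grip_force: 59.7
```

Run:
```python
from h import *
im,c=snap("wrist","w10.png"); a,cs=snap("scene","s10.png"); b,ct=snap("top","t10.png")
s=ctrl.state(); T=np.load("pics/w10_T.npy"); print(s["t"],T[:3,3].round(4),np.degrees(np.arctan2(T[1,1],T[0,1])),s["opening"],s["grip_force"],s["ft_force"])
yaw=np.radians(5.7);Rm=np.array([[np.cos(yaw),-np.sin(yaw)],[np.sin(yaw),np.cos(yaw)]]);O=np.array([.6252,.1589])
print("TCP dryer mm",(Rm.T@(T[:2,3]-O)*1000).round(1))
# tray edges seen by overhead: grey-green tray mask
hsv=b.astype(int); bright=b.sum(2)/3
m=((bright<75)&(bright>25)).astype(np.uint8); u,v=proj(ct,[*(O+Rm@[0,-.2]),.016]); print("expected tray px",u,v)
n,l,st,ce=cv2.connectedComponentsWithStats(m); 
for i in range(1,n):
    if st[i,4]>400 and abs(ce[i][0]-u)<60 and abs(ce[i][1]-v)<60: print(st[i],ce[i])
# cups: bright blobs near expected in top
for sx in(-.039,.039):
    p=[*(O+Rm@[sx,-.2+.041]),.107]; U,V=proj(ct,p); w=b[int(V)-10:int(V)+11,int(U)-10:int(U)+11].sum(2)/3; print("cup exp",U,V); k=np.argwhere(w>150); print(k.mean(0)[::-1]-10 if len(k) else None,len(k),w.max())
```

```text
14.3667 [ 0.6504 -0.0941  0.0418] 5.617080985623343 0.006940619742423065 59.63899254798889 [1.25685053 2.924481   2.12986592]
TCP dryer mm [-1.000e-01 -2.542e+02]
expected tray px 265.7361909733086 154.26226413399374
cup exp 254.32501419256542 160.30821306351055
[-4.07843137  0.56862745] 51 176.66666666666666
cup exp 252.08269750826352 136.5241196454585
[-1.4047619   0.92857143] 126 175.0
```

Run:
```python
from h import *
im=cv2.imread("pics/w10.png").astype(int); T=np.load("pics/w10_T.npy");c=cam("wrist",T);Ti=np.linalg.inv(T)
yaw=np.radians(5.7);Rm=np.array([[np.cos(yaw),-np.sin(yaw)],[np.sin(yaw),np.cos(yaw)]]);O=np.array([.6252,.1589])
g=im[:,:,1]-im[:,:,2]; br=im.sum(2)//3
for y in(-.05,-.04):
  for xs in((-.09,-.078),(.078,.09)):
    q=[proj(c,[*(O+Rm@[x,y]),.026]) for x in xs]; u0,v0=q[0];u1,_=q[1]; v=int(round(v0)); a,b=int(u0)-8,int(u1)+9
    print(y,xs,"pred px",np.round([u0,u1,v0],1)); print(a,br[v,a:b].tolist(),g[v,a:b].tolist())
```

```text
-0.05 (-0.09, -0.078) pred px [136.2 151.3 -51.7]
128 [16, 15, 13, 15, 15, 13, 12, 8, 13, 13, 14, 13, 19, 14, 12, 16, 14, 13, 11, 12, 15, 12, 12, 17, 15, 12, 10, 14, 6, 9, 10, 8] [-3, -1, 0, -2, -1, -1, 4, -1, 2, -1, 3, 1, 2, 1, 3, 2, 3, -1, -1, 2, 1, 3, -1, -2, 1, -1, 1, -1, 2, -2, 0, 0]
-0.05 (0.078, 0.09) pred px [366.6 381.7 -55.1]
358 [12, 9, 12, 9, 12, 11, 11, 11, 11, 9, 9, 10, 12, 14, 9, 11, 12, 13, 12, 14, 15, 14, 11, 12, 11, 12, 16, 13, 17, 8, 12, 12] [0, 1, -2, 2, 0, 0, 3, -2, -1, 2, 2, 1, 0, 0, -2, 4, -1, 3, 4, 2, 2, 1, 0, 2, 0, 4, 0, 1, 2, 4, 0, -1]
-0.04 (-0.09, -0.078) pred px [137.7 152.7 -61.7]
129 [16, 18, 16, 14, 14, 16, 16, 18, 14, 13, 18, 12, 13, 13, 12, 13, 11, 14, 15, 15, 14, 36, 106, 167, 179, 169, 154, 130, 88, 55, 26, 15] [-1, 1, 2, 2, 0, -1, 3, 2, 2, 1, 0, 4, 1, -1, 1, 2, -3, 3, 1, -3, -1, 0, -3, -7, -7, -6, -6, -4, -5, -2, -1, 1]
-0.04 (0.078, 0.09) pred px [365.3 380.2 -65.1]
357 [82, 125, 157, 173, 177, 176, 178, 173, 177, 177, 178, 168, 91, 28, 11, 13, 11, 14, 12, 15, 15, 15, 9, 13, 10, 16, 16, 16, 17, 18, 16, 16] [-4, -6, -7, -7, -7, -7, -7, -7, -8, -8, -5, -7, -4, 0, 4, -2, 1, 0, 0, -1, 2, 0, -1, -1, 1, 1, 3, 2, 2, 1, 1, -1]
```

Emit:
drive_tool(moves=[[[0.03,0,0],0,-1],[[0.09,0,0],0,-1],[[0.16,0,0],0,-1],[[0.23,0,0],0,-1],[[0.29,0,0],0,-1],[[0.32,0,0],0,-1],[[0.32,0,0],0,-1]])

```text
t: 14.95
ee_pos: [0.645, -0.0457, 0.0418]
orientation: [-0.0, 0.672, 0.741, 0.0]
ft_force: [-0.1, -0.2, 3.8]
opening: 0.0071
grip_force: 59.9
```

Run:
```python
from h import *
im,c=snap("wrist","w11.png"); im=im.astype(int); T=np.load("pics/w11_T.npy")
yaw=np.radians(5.7);Rm=np.array([[np.cos(yaw),-np.sin(yaw)],[np.sin(yaw),np.cos(yaw)]]);O=np.array([.6252,.1589])
print("TCP dryer mm",(Rm.T@(T[:2,3]-O)*1000).round(1),ctrl.state()["ft_force"])
br=im.sum(2)//3
for y in(-.058,-.053,-.045):
  for xs in((-.09,-.078),(.078,.09)):
    q=[proj(c,[*(O+Rm@[x,y]),.026]) for x in xs]; u0,v0=q[0];u1,_=q[1]; v=int(round(v0)); a,b=int(u0)-10,int(u1)+12
    print(y,xs,"pred px",np.round([u0,u1,v0],1)); 
    if v>=0: print(a,br[v,a:b].tolist())
# tray rim sides at tray y=+0.02
P=Rm.T@(T[:2,3]-O)
for ty in(.02,.06):
  for x in(-.08,.08):
    u,v=proj(c,[*(O+Rm@[P[0]+x,P[1]+.055+ty]),.016]); v=int(v);a=int(u)-10; print("tray",ty,x,round(u,1),v,a,br[v,a:a+21].tolist())
```

```text
TCP dryer mm [  -0.6 -205.5] [-1.90982155  1.15502628  4.56523784]
-0.058 (-0.09, -0.078) pred px [130.3 146.   13.2]
120 [175, 172, 172, 174, 175, 175, 176, 174, 168, 170, 184, 210, 220, 218, 220, 218, 219, 219, 218, 219, 221, 220, 220, 220, 220, 220, 219, 220, 220, 220, 220, 219, 220, 220, 220, 221, 221]
-0.058 (0.078, 0.09) pred px [373.4 389.1  10.4]
363 [221, 220, 220, 220, 220, 218, 220, 219, 220, 220, 220, 220, 221, 220, 219, 221, 220, 219, 219, 218, 219, 217, 215, 213, 212, 212, 208, 186, 177, 177, 179, 178, 177, 179, 177, 175, 176, 178]
-0.053 (-0.09, -0.078) pred px [130.8 146.4   7. ]
120 [178, 172, 169, 169, 173, 175, 176, 174, 174, 171, 178, 208, 224, 222, 222, 218, 211, 213, 215, 216, 218, 219, 219, 219, 221, 218, 219, 219, 220, 219, 220, 220, 219, 220, 220, 221, 219, 220]
-0.053 (0.078, 0.09) pred px [373.  388.6   4.1]
362 [220, 220, 220, 218, 220, 220, 219, 221, 219, 221, 221, 221, 219, 216, 214, 210, 210, 209, 206, 207, 213, 216, 217, 213, 213, 212, 208, 200, 180, 176, 177, 178, 175, 180, 180, 176, 176, 174]
-0.045 (-0.09, -0.078) pred px [131.6 147.1  -2.8]
-0.045 (0.078, 0.09) pred px [372.2 387.8  -5.8]
tray 0.02 -0.08 145.9 111 135 [176, 179, 177, 177, 175, 173, 175, 176, 178, 179, 173, 146, 121, 115, 115, 116, 115, 100, 55, 29, 27]
tray 0.02 0.08 372.0 111 361 [73, 39, 30, 31, 32, 60, 109, 119, 118, 117, 120, 123, 151, 172, 180, 180, 178, 182, 184, 183, 184]
tray 0.06 -0.08 145.8 57 135 [221, 222, 221, 221, 222, 220, 222, 221, 222, 223, 221, 222, 222, 220, 221, 223, 222, 222, 223, 222, 222]
tray 0.06 0.08 372.0 56 362 [223, 222, 223, 223, 223, 221, 221, 221, 222, 222, 221, 221, 220, 222, 222, 222, 222, 222, 221, 222, 221]
```

The tray and the guides line up to within about 1 mm. The wrist camera, 65 mm ahead of the TCP, would meet the hood at full depth. So I'll pull the tray most of the way in, release it, then push from behind the plate with shut fingers.

Emit:
drive_tool(moves=[[[0.02,0.004,0],0,-1],[[0.07,0.004,0],0,-1],[[0.14,0.004,0],0,-1],[[0.22,0.004,0],0,-1],[[0.3,0.004,0],0,-1],[[0.38,0.004,0],0,-1],[[0.46,0.004,0],0,-1],[[0.54,0.004,0],0,-1],[[0.61,0.004,0],0,-1],[[0.65,0.004,0],0,-1]])

```text
t: 15.83
ee_pos: [0.6365, 0.0503, 0.0418]
orientation: [0.001, 0.672, 0.741, -0.0]
ft_force: [0.8, -6.0, 3.2]
opening: 0.0069
grip_force: 59.9
```

Emit:
drive_tool(moves=[[[0,0,0],0,-0.5],[[0,0,0],0,0.2],[[0,0,0],0,0.6],[[0,0,0],0,0.6],[[0,0,-0.15],0,0.6],[[0,0,-0.35],0,0.6],[[0,0,-0.6],0,0.6],[[0,0,-0.6],0,0.6],[[0,0,-0.6],0,0.6]])

```text
t: 16.58
ee_pos: [0.6385, 0.0501, 0.1353]
orientation: [0.002, 0.672, 0.74, 0.002]
ft_force: [-0.3, 0.6, -0.7]
opening: 0.0682
grip_force: 0.0
```

Emit:
drive_tool(moves=[[[-0.15,0,0],0,0.6],[[-0.3,0,0],0,-0.2],[[-0.3,0,0],0,-1],[[-0.3,0,0],0,-1],[[-0.3,0,0],0,-1],[[-0.3,0,0.2],0,-1],[[-0.3,0,0.4],0,-1],[[-0.3,0,0.6],0,-1],[[-0.3,0,0.6],0,-1],[[-0.3,0,0.6],0,-1]])

```text
t: 17.42
ee_pos: [0.6383, 0.0066, 0.0389]
orientation: [-0.002, 0.672, 0.741, -0.002]
ft_force: [-0.6, -0.0, 0.0]
opening: 0.0001
grip_force: 0.0
```

Emit:
drive_tool(moves=[[[0.02,0.01,0],0,-1],[[0.05,0.01,0],0,-1],[[0.09,0.01,0],0,-1],[[0.13,0.01,0],0,-1],[[0.17,0.01,0],0,-1],[[0.21,0.01,0],0,-1],[[0.25,0.01,0],0,-1],[[0.29,0.01,0],0,-1],[[0.32,0.01,0],0,-1],[[0.34,0.01,0],0,-1]])

```text
t: 18.25
ee_pos: [0.6392, 0.0557, 0.0444]
orientation: [0.003, 0.672, 0.741, 0.001]
ft_force: [0.4, -5.7, 4.1]
opening: -0.0
grip_force: 3.0
```

Emit:
drive_tool(moves=[[[0.015,0,0],0,-1],[[0.03,0,0],0,-1],[[0.04,0,0],0,-1],[[0.04,0,0],0,-1]])

```text
t: 18.58
ee_pos: [0.6386, 0.0617, 0.0443]
orientation: [0.003, 0.672, 0.741, 0.001]
ft_force: [0.8, -4.6, 4.1]
opening: -0.0
grip_force: 2.4
```

Emit:
drive_tool(moves=[[[0.015,0,0],0,-1],[[0.03,0,0],0,-1],[[0.045,0,0],0,-1],[[0.05,0,0],0,-1],[[0.05,0,0],0,-1]])

```text
t: 19.0
ee_pos: [0.6378, 0.069, 0.0443]
orientation: [0.003, 0.672, 0.741, 0.001]
ft_force: [0.2, -5.7, 3.4]
opening: 0.0002
grip_force: 2.6
```

Emit:
drive_tool(moves=[[[0.01,0,0],0,-1],[[0.02,0,0],0,-1],[[0.03,0,0],0,-1],[[0.03,0,0],0,-1]])

```text
t: 19.33
ee_pos: [0.638, 0.0708, 0.0444]
orientation: [0.005, 0.672, 0.741, -0.001]
ft_force: [2.2, -13.1, 4.2]
opening: -0.0001
grip_force: 6.6
```

Emit:
drive_tool(moves=[[[0.01,0,0],0,-1],[[0.02,0,0],0,-1],[[0.02,0,0],0,-1],[[0.02,0,0],0,-1]])

```text
t: 19.67
ee_pos: [0.638, 0.0711, 0.0452]
orientation: [0.006, 0.672, 0.741, -0.002]
ft_force: [0.1, -20.3, 5.9]
opening: -0.0002
grip_force: 10.2
```

Force rises with no further travel, so the tray is home at the stop. I'll back off and rise.

Emit:
drive_tool(moves=[[[-0.05,0,0],0,-1],[[-0.2,0,0],0,-1],[[-0.4,0,0],0,-1],[[-0.6,0,-0.2],0,-1],[[-0.7,0,-0.5],0,-1],[[-0.7,0,-0.9],0,-1],[[-0.7,0,-0.9],0,-1],[[-0.7,0,-0.9],0,0]])

```text
t: 20.33
ee_pos: [0.6498, -0.0275, 0.1865]
orientation: [0.006, 0.672, 0.74, 0.005]
ft_force: [0.5, 0.8, 0.7]
opening: 0.0109
grip_force: 0.0
```

Run:
```python
from h import *
im,c=snap("wrist","w12.png"); a,cs=snap("scene","s12.png"); b,ct=snap("top","t12.png"); im=im.astype(int); T=np.load("pics/w12_T.npy")
yaw=np.radians(5.7);Rm=np.array([[np.cos(yaw),-np.sin(yaw)],[np.sin(yaw),np.cos(yaw)]]);O=np.array([.6252,.1589])
s=ctrl.state();print(s["t"],T[:3,3].round(3),s["ft_force"])
br=im.sum(2)//3
for x in(-.05,.045):
  u,v=proj(c,[*(O+Rm@[x,-.08]),.016]); u=int(u);V=int(v); px=np.array(proj(c,[*(O+Rm@[x,-.09]),.016]))
  print("rear edge pred",u,round(v,1),"px/10mm",round(px[1]-v,1),V-14,br[V-14:V+15,u].tolist())
# cups vs tray: from wrist, tops hidden; compare hood still in s7 vs s12
g=lambda f:cv2.cvtColor(cv2.imread("pics/"+f),cv2.COLOR_BGR2GRAY).astype(np.float32)
p=g("s7.png")[234:259,228:257]; r=cv2.matchTemplate(g("s12.png"),p,cv2.TM_CCOEFF_NORMED); print(cv2.minMaxLoc(r)[1],cv2.minMaxLoc(r)[3])
# bystander change t0 vs t12
d=cv2.absdiff(cv2.GaussianBlur(g("t0.png"),(5,5),0),cv2.GaussianBlur(g("t12.png"),(5,5),0))
for n,(u,v) in dict(tape=(284,240),bottle=(402,180),tin=(101,194),can=(70,85)).items(): print(n,d[v-14:v+15,u-14:u+15].max())
# cups seen under hood? bright inside wrist view
for sx in(-.039,.039):
  for z in(.02,.06,.1):
    u,v=proj(c,[*(O+Rm@[sx,.041-.03]),z]); print(sx,z,round(u),round(v), br[int(v)-1:int(v)+2,int(u)-36:int(u)+37:6].mean(0).astype(int) if 1<=v<380 else None)
```

```text
20.4833 [ 0.65  -0.028  0.186] [-0.13128772  0.2464314  -0.48875615]
rear edge pred 208 84.9 px/10mm 8.4 70 [100, 99, 99, 100, 100, 99, 98, 101, 98, 101, 102, 100, 100, 101, 97, 73, 48, 75, 118, 137, 142, 140, 142, 141, 141, 144, 143, 142, 141]
rear edge pred 290 84.2 px/10mm 8.4 70 [101, 102, 101, 103, 102, 102, 104, 104, 102, 103, 103, 104, 103, 100, 70, 46, 70, 108, 133, 141, 139, 139, 139, 141, 142, 139, 139, 139, 139]
0.9994890093803406 (228, 234)
tape 48.54297
bottle 19.125
tin 23.800781
can 23.125
-0.039 0.02 218 11 [91 42 41 46 67 54 55 55 66 57 43 43 42]
-0.039 0.06 214 -2 None
-0.039 0.1 208 -18 None
0.039 0.02 285 10 [ 43  43  42  45  71  58  55  55  68  53  43  36 168]
0.039 0.06 289 -3 None
0.039 0.1 294 -18 None
```

Emit:
drive_tool(moves=[[[-0.3,0,0],0,0],[[-0.6,0,0],0,0],[[-0.9,0,-0.2],0,0],[[-1,0,-0.2],0,0],[[-1,0,-0.2],0,0],[[-1,0,-0.2],0,0]])

```text
t: 20.98
ee_pos: [0.6592, -0.1772, 0.2046]
orientation: [-0.001, 0.673, 0.74, -0.0]
ft_force: [-0.1, 0.9, 0.6]
opening: 0.0428
grip_force: 0.0
```

Run:
```python
from h import *
im,c=snap("wrist","w13.png"); b,ct=snap("top","t13.png"); a,cs=snap("scene","s13.png"); im=im.astype(int)
s=ctrl.state();print(s["t"],s["ee_pos"].round(3))
yaw=np.radians(5.7);Rm=np.array([[np.cos(yaw),-np.sin(yaw)],[np.sin(yaw),np.cos(yaw)]]);O=np.array([.6252,.1589])
br=im.sum(2)//3
for sx in(-.039,.039):
  for z in(.01,.03,.05,.07,.09,.1):
    r=.0325-.08*max(z-.02,0)
    e=[proj(c,[*(O+Rm@[sx+k*r,.041-.01]),z]) for k in(-1,1)]; u=(e[0][0]+e[1][0])/2; v=e[0][1]
    if 1<=v<383: print(sx,z,np.round([e[0][0],e[1][0],v]),br[int(v),int(u)-24:int(u)+25:3].tolist())
for n in("t0.png","t13.png"):
    h=cv2.cvtColor(cv2.imread("pics/"+n),cv2.COLOR_BGR2HSV); m=cv2.inRange(h,(5,120,60),(22,255,255)); m[:,:250]=0;m[300:]=0
    k=np.argwhere(m); print(n,k.mean(0)[::-1],len(k))
for n in("s0.png","s13.png"):
    h=cv2.cvtColor(cv2.imread("pics/"+n),cv2.COLOR_BGR2HSV); m=cv2.inRange(h,(8,120,60),(22,255,255)); m[:,320:]=0
    k=np.argwhere(m); print(n,k.mean(0)[::-1],len(k))
```

```text
21.1333 [ 0.659 -0.175  0.204]
t0.png [283.44318182 239.53409091] 440
t13.png [292.57583865 183.72442889] 4859
s0.png [291.44807122 179.34421365] 337
s13.png [290.30689655 176.57586207] 290
```

Run:
```python
from h import *
g=lambda f:cv2.imread("pics/"+f)
for f0,f1,box in(("s0.png","s13.png",(160,200,272,312)),("s0.png","s13.png",(80,130,190,225)),("t0.png","t13.png",(175,212,85,120))):
    a,b,c,d=box; r=cv2.matchTemplate(g(f1),g(f0)[a:b,c:d],cv2.TM_CCOEFF_NORMED); _,m,_,l=cv2.minMaxLoc(r); print(round(m,3),(l[0]-c,l[1]-a))
print(ctrl.state()["grip_force"],ctrl.finish_job())
```

```text
0.729 (0, 0)
0.617 (201, 201)
0.997 (0, 0)
the job is handed in; nothing more can be done
0.0 None
```

The job is handed in at about 21 s: the hood is locked in its fourth notch and the tray is home against the stop. I saw the cups' bases in place but not their tops under the hood. The tape roll and tin images matched their start positions (the tape only weakly); the bottle check was inconclusive, though the arm never went near it.

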